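# Seat a vial warmer's flap on its stop, then hold it open at the set angle

## Task

Check the flap of the white vial warmer: first push it down against its spring pin until it is fully home on its stop, then swing it up by its grab bar until it stands at the angle set by the orange pointer on the scale. The flap falls shut by itself, so finish still holding it there, steady, with the bar in or on your fingers; leave the pointer and the bottles and timer alongside as they are.

Things in the scene. Friction and masses are not known exactly. Their poses are not given: they have to be found in the camera images.
- flap (a joint): opening angle (rad) of the warmer's flap: 0 = level, home on its rigid stop; grows as its free edge rises, to 1.4. Plate 140 x 140 x 6 mm, blue frame, clear window, 0.2 to 0.45 kg; free hinge: it falls when let go. It starts ajar at 0.05 to 0.08, carried by a spring pin under its free edge (acts only below 0.1 rad); a downward push of 3 to 5 N on the bar takes it home.
- flap_hinge (a point): middle of the flap's hinge axis, fixed, 76 mm above the worktop. Axes are the warmer's: x along the hinge, away from the robot (within 0.3 rad), y left, z up. The hinge is on the warmer's left (+y) side, the free edge on its right (-y). Warmer: white body 160 (x) x 150 (y) x 70 mm high, centre 62 mm to -y of this point, fixed to the worktop.
- flap_bar (a point): middle of the flap's grab bar: round steel, diameter 10 mm, 84 mm long, parallel to the hinge (x), on an 8 mm standoff at each end (75 mm free between), 33 mm above the flap's upper face at its free edge. At opening angle a it is at y = -0.125 cos a + 0.036 sin a, z = 0.125 sin a + 0.036 cos a (m) from flap_hinge, in flap_hinge's axes. Own axes: the flap's.
- flap_edge (a point): front corner of the flap's free edge (end facing the robot), mid-thickness, 134 mm from the hinge axis, 70 mm to -x of its middle; a black line runs along the flap's front edge from the hinge to here. Axes are the flap's: y lies along the plate, square to the hinge, equal to flap_hinge's y when the flap is home.
- pointer (a joint): angle in rad of the orange set-pointer, on the same axis and counted the same way as the flap: the flap is at the marked angle when the two are equal. Set between 0.45 and 0.95, held by stiff friction (about 0.4 N m).
- pointer_tip (a point): outer end of the orange pointer: flat arm 4 mm wide with a round end 12 mm across, turning about the hinge axis in front of an aluminium scale arc (radius 100 mm, ticks every 10 degrees) on the warmer's front; the tip is 116 mm from the hinge axis and 84 mm to -x of flap_hinge. Its y axis lies along the arm.
- blue_bottle_mid (a point): bystander: small white bottle with blue cap and band, 39 mm across, 68 mm high, standing to the left of the warmer, beyond the yellow-capped one; this point is half-way up its centre line
- yellow_bottle_mid (a point): bystander: small white bottle with yellow cap and band, 41 mm across, 70 mm high, standing to the left of the warmer; this point is half-way up its centre line
- timer_mid (a point): bystander: flat light-grey bench timer, 66 x 62 x 18 mm, lying to the right of the warmer; this point is its centre

How it is judged:
On the way:
1. the flap is pushed fully home on its stop by the fingers (opening under 0.02 rad, for 0.2 s) (value of joint flap below 0.02 rad and contact force between the fingers and flap above 0.5 N), for 0.2 s.
At the end, for the whole second after the job is handed in: The flap's angle is within 0.07 rad (4 degrees) of the orange pointer's, it is steady (under 0.05 rad/s), and the fingers alone carry it (over 0.5 N between fingers and flap; no bottle or timer props it) (angle between the y axis of flap_edge and the y axis of pointer_tip, either way round below 0.07 rad and velocity of joint flap between -0.05 and 0.05 rad/s and contact force between the fingers and flap above 0.5 N and contact force between each of blue_bottle, yellow_bottle, timer and flap below 0.1 N); the arm keeps its last pose, push and grip.
It fails at once if a bottle or the timer is moved by more than 20 mm (distance of any of blue_bottle_mid, yellow_bottle_mid, timer_mid from where it was at the start of the episode above 0.02 m).
It fails at once if the orange pointer is shifted by more than 5 mm at its tip (distance of pointer_tip from where it was at the start of the episode above 0.005 m).
It also fails if it takes over 35 s, if anything falls off the work surface, if the arm or the gripper's body presses on something with over 40 N, if the wrist force passes 120 N, or if a joint passes its speed limit or range.

## Robot

A 6-joint arm with a two-finger parallel gripper is mounted at the origin on a cart in front of the work surface, level with it; the furniture and walls round the work are solid. World frame = base frame: x ahead of the robot, y to its left, z up, the work surface at z = 0. Lengths are in m, angles in rad, forces in N, time in s.
With the tool pointing down it reaches from about 0.3 to 0.875 m from the base axis. Payload 6.4 kg.
Tool frame: the origin (TCP) lies midway between the tips of the shut fingers; the grasp point (between the pads) lies arm.hold_point_z behind it (arm.hold_point_z is the distance from the TCP to the grasp point, in m); z points along the fingers, x is the direction in which the jaws open and shut, and the axes are right-handed (so a half turn about z gives the same grasp; the last joint's range is limited). The gripper opens to 88 mm and grips with 3 to 60 N. Pads are 18 mm wide; open, the fingers measure 123 mm over their backs; the gripper's body (75 mm by 187 mm) begins 45 mm behind the grasp point.
Start: joints at [0.986, 0.181, 1.607, -0, 1.354, -0.206], TCP at [0.213, 0.534, 0.239] pointing down, gripper open.
Joint ranges: [-2.99, 2.99], [-0.89, 2.07], [0.3, 2.58], [-1.14, 4.28], [0, 2.63], [-3.12, 3.12]. Speed limits (rad/s): [2.57, 2.57, 3.01, 3.14, 3.14, 3.14].

## Interface

Orientations are given as a unit quaternion [x, y, z, w].
In Python, from workcell import arm, capture gives the robot as it stands.
- The arm moves only by the shell command python3 -m crank 'ROWS' [OPENING] [FORCE]. ROWS is JSON, a list of rows, each a list of 2 entries, a list of its own where there are three numbers: the shift along the world's x, y, z in units of 50 mm (1.0 is 50 mm), then the turn, a rotation vector about the world's x, y, z in units of 5 degrees (1.0 is 5 degrees). A call has exactly 5 rows; each row is the pose to reach, as a shift and turn from the pose commanded when the call began; what a row does not reach only later rows make up. A row lasts 1/8 s, in which the tool goes at most 62.5 mm and 10.7 degrees, less where a joint would pass 70% of its speed; a pose out of reach is approached as far as the arm can. A call with a gripper value outside its range is refused whole. OPENING is the opening, from 0 (shut) to 1 (fully open), set as the call begins (- or left out, the last holds). The fingers move at their own pace and stop on an object; FORCE is the grip in N (left out, the last holds). Time passes only in rows, so rows that repeat a pose let the fingers close, or fill a call up. It gives the time, the measured TCP pose, the force and the opening at its end, in the units of the state.
- arm.observe(): the state, without advancing time (a new reading comes with each control period).
- capture(name): name is "scene" or "top" or "wrist"; returns a dict with "img" (384x512x3 uint8, red, green, blue), "z_map" (384x512 float32, m along the optical axis (not along the pixel's ray), 0 where there is no reading), "fx", "fy", "cx", "cy" (pixels), "rvec" (rotation vector, rad) and "tvec" (3), from world to camera coordinates, as OpenCV has them; the wrist camera has in their place "T_tool_cam" (4x4, takes a point from camera to tool coordinates, whose origin is the TCP and whose axes are the tool frame's). Camera axes: x right, y down, z forward; pixel columns grow to the right and rows downward; lengths in m; the calibration is good to about 2 mm. A picture is of the moment at which its call begins: read the wrist's pose just before it.
- arm.job_done(): hands the job in, once; it reports no verdict.
The state is a dict: "t": time; "joints": joint angles; "joint_velocities": joint speeds; "effort": joint torques, N m; "tool_pos": TCP position; "orientation": TCP orientation; "contact_force": force on the tool from outside, world axes, zero at the start; "moment": the same for the moment, N m; "width": finger opening in m.
Only numpy, scipy, OpenCV 4.12 (cv2) and the standard library are available. Lean on these libraries where they do the work, as an engineer would, in place of code of your own. Each camera call takes 0.05 s, during which the arm holds its last target. There are 200 camera calls.

## Working session

There is one attempt and no reset: what is moved stays moved. The work goes in short steps, Python scripts to look and compute and a shell command to move; the robot and the scene stay as the last step left them, time stands still between calls to the robot, and variables do not carry over. Pictures are saved under pics/ and viewed, about 8 in all and at most 12, crops included, and the job is handed in when it is done.

```bash
mkdir -p pics; ls; python3 - <<'E'
from workcell import arm,capture
import cv2,pickle
print(arm.observe(), arm.hold_point_z)
a=capture("scene");b=capture("top")
pickle.dump((a,b),open("v0.pkl","wb"))
for n,c in(("scene",a),("top",b)):
    cv2.imwrite(f"pics/{n}0.png",cv2.cvtColor(c["img"],cv2.COLOR_RGB2BGR)); print(n,{k:c[k] for k in c if k not in("img","z_map")})
E
```

```text
pics
{'t': 0.0, 'joints': array([ 9.85707263e-01,  1.81549421e-01,  1.60799595e+00, -8.36293779e-06,
        1.35379584e+00, -2.06313999e-01]), 'joint_velocities': array([-0.00063204,  0.00159581, -0.00135423,  0.00082479, -0.00157316,
        0.00103529]), 'effort': array([ 1.22033634e-03, -4.33869338e+01, -3.41850758e+01,  7.02725002e-02,
        3.84548586e-02, -1.25401662e-04]), 'tool_pos': array([0.2123175 , 0.53379097, 0.23781125]), 'orientation': array([ 8.27580785e-01,  5.61345954e-01, -8.07178568e-04,  3.35922028e-04]), 'contact_force': array([-0.07211739, -0.56464276, -0.48052825]), 'moment': array([0.02972908, 0.02797075, 0.0145988 ]), 'width': 0.08846597742014164} 0.0187
scene {'fx': 401.1346292332093, 'fy': 401.1346292332093, 'cx': 259.5380960020218, 'cy': 190.35941937431488, 'rvec': array([ 2.24206746, -1.02840236,  0.37411802]), 'tvec': array([-0.23818981,  0.32090925,  0.7461971 ])}
top {'fx': 438.4121917309077, 'fy': 438.4121917309077, 'cx': 254.10934006949358, 'cy': 196.21483602155462, 'rvec': array([ 2.11661396, -2.16595637,  0.14553318]), 'tvec': array([0.07604847, 0.44724129, 1.09868004])}
```

View pics/scene0.png

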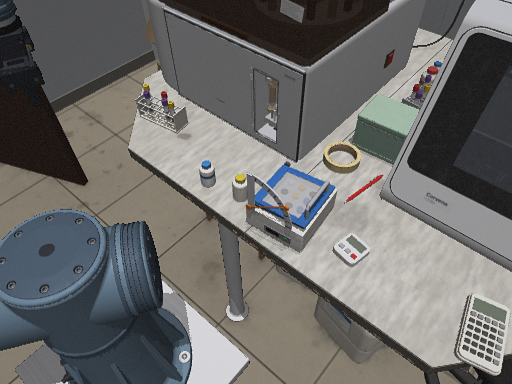

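View pics/top0.png

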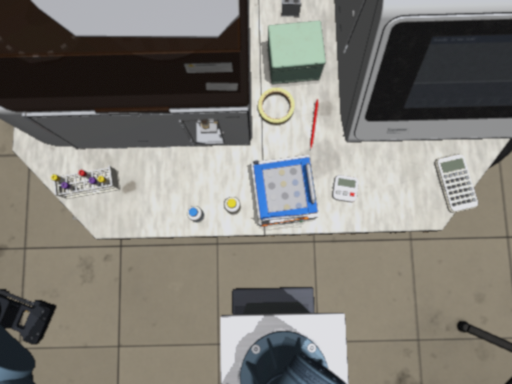

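The scene view shows the warmer at about (290,205), with the bottles at its left (208,173) and (240,187), the timer at (350,249), and the orange pointer near (265,208). The top view shows the flap at (285,190).

```bash
cat > h.py <<'E'
import cv2,numpy as np
from scipy.spatial.transform import Rotation as R
def ext(c):
    return R.from_rotvec(c["rvec"]).as_matrix(), np.array(c["tvec"])
def cloud(c):
    z=c["z_map"];v,u=np.mgrid[:z.shape[0],:z.shape[1]]
    P=np.stack([(u-c["cx"])/c["fx"]*z,(v-c["cy"])/c["fy"]*z,z],-1)
    r,t=ext(c); return (P-t)@r
def ray(c,u,v):
    r,t=ext(c); d=np.array([(u-c["cx"])/c["fx"],(v-c["cy"])/c["fy"],1.]); return -r.T@t, r.T@d
def hit(c,u,v,n,d0):
    o,d=ray(c,u,v); return o+d*(d0-n@o)/(n@d)
def hsv(c): return cv2.cvtColor(c["img"],cv2.COLOR_RGB2HSV)
E
python3 - <<'E'
import pickle,cv2,numpy as np
from h import *
a,b=pickle.load(open("v0.pkl","rb"))
for n,c,roi in(("scene",a,(150,270,180,390)),("top",b,(140,240,170,370))):
    H=hsv(c);W=cloud(c)
    m=np.zeros(H.shape[:2],bool);m[roi[0]:roi[1],roi[2]:roi[3]]=1
    for k,lo,hi in(("blue",(100,140,80),(125,255,255)),("orange",(5,150,100),(18,255,255)),("yellow",(22,150,100),(32,255,255))):
        q=(cv2.inRange(H,lo,hi)>0)&m
        N,L,S,C=cv2.connectedComponentsWithStats(q.astype(np.uint8))
        for i in range(1,N):
            if S[i,4]>8:
                p=W[L==i];print(n,k,S[i],C[i].round(1),np.median(p,0).round(3),p.min(0).round(3),p.max(0).round(3))
            if S[i,4]>400:
                r=cv2.minAreaRect(np.argwhere(L==i)[:,::-1].astype(np.float32)); B=cv2.boxPoints(r)
                for u,v in B: print("  corner",u,v,hit(c,u,v,np.array([0,0,1.]),.083).round(4))
    x=c["img"][roi[0]:roi[1],roi[2]:roi[3]][...,::-1]
    cv2.imwrite(f"pics/{n}0c.png",cv2.resize(x,None,fx=3.8,fy=3.8,interpolation=cv2.INTER_CUBIC))
E
```

```text
scene blue [202 161   8   7  49] [205.6 164. ] [0.41  0.215 0.067] [0.401 0.206 0.061] [0.421 0.226 0.069]
scene blue [267 165  57  23 373] [291.1 175.8] [0.517 0.039 0.08 ] [ 0.448 -0.049  0.076] [0.537 0.062 0.087]
scene blue [290 185  45  43 389] [312. 209.] [ 0.45  -0.075  0.086] [-0.026 -0.343  0.082] [ 0.538 -0.046  0.773]
scene blue [255 188  17  18 158] [260.8 198. ] [0.406 0.036 0.079] [0.389 0.004 0.075] [0.434 0.053 0.083]
scene blue [267 209  17   9  65] [276.3 211.5] [ 0.399 -0.018  0.082] [-0.026 -0.343  0.08 ] [0.412 0.002 0.773]
scene orange [246 205   8   5  24] [249.  206.8] [0.372 0.038 0.081] [0.37  0.026 0.07 ] [0.377 0.046 0.088]
scene orange [260 206  29   4  41] [277.4 207.2] [ 0.38  -0.04   0.133] [ 0.376 -0.06   0.1  ] [0.384 0.008 0.148]
scene yellow [236 174   9   8  54] [239.9 177.5] [0.431 0.119 0.069] [0.42  0.108 0.065] [0.441 0.13  0.072]
top blue [ 254  158   63   61 1002] [281.2 188.9] [0.454 0.007 0.081] [ 0.285 -0.085  0.069] [0.534 0.064 1.153]
  corner 253.66162 164.29231 [0.522  0.0646 0.083 ]
  corner 309.5385 157.3077 [ 0.5363 -0.0751  0.083 ]
  corner 316.3385 211.70769 [ 0.3996 -0.0862  0.083 ]
  corner 260.4616 218.6923 [0.3856 0.051  0.083 ]
top blue [190 208   7   8  39] [192.9 211.5] [0.408 0.219 0.067] [0.285 0.057 0.063] [0.418 0.227 1.153]
top yellow [228 200   7   7  43] [231.1 202.9] [0.428 0.123 0.068] [0.42  0.116 0.064] [0.436 0.131 0.073]
```

View pics/scene0c.png

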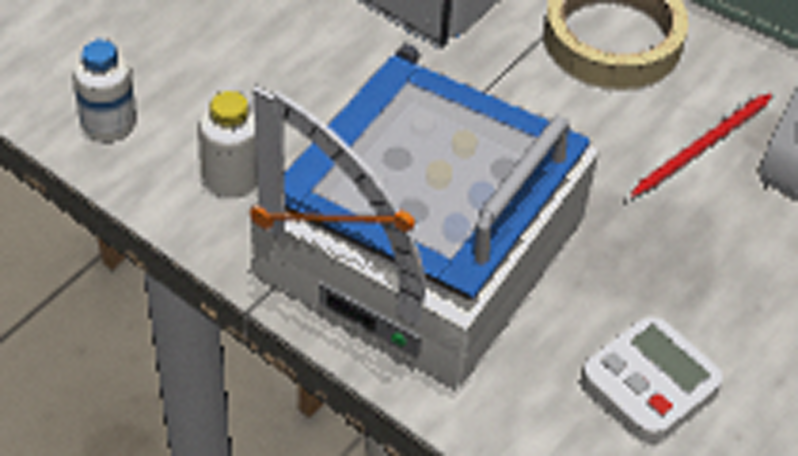

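The close-up shows the pointer's hub at scene pixel (249,207), its tip at about (286,208), and the grab bar from (307,213) to (327,185).

```bash
cat >> h.py <<'E'
yaw=.098; ex=np.array([np.cos(yaw),np.sin(yaw),0]); ey=np.array([-ex[1],ex[0],0]); Hg=np.array([.4546,.0523,.076])
def loc(p): d=np.asarray(p)-Hg; return np.stack([d@ex,d@ey,d[...,2]],-1)
def bar(a): return Hg+ey*(-.125*np.cos(a)+.036*np.sin(a))+np.array([0,0,.125*np.sin(a)+.036*np.cos(a)])
E
python3 - <<'E'
import pickle
from h import *
a,b=pickle.load(open("v0.pkl","rb"))
H=hsv(a); q=cv2.inRange(H,(4,110,70),(20,255,255)); q[:, :240]=0;q[:,300:]=0;q[:195]=0;q[220:]=0
N,L,S,C=cv2.connectedComponentsWithStats(q)
print([(S[i],C[i]) for i in range(1,N)])
v,u=np.nonzero(q); d0=ex@Hg-.086
P=np.array([loc(hit(a,x,y,ex,d0)) for x,y in zip(u,v)])
r=np.hypot(P[:,1],P[:,2]);print("r",r.max())
for lo,hi in((.03,.06),(.06,.09),(.09,.105),(.1,.125)):
    m=(r>lo)&(r<hi); 
    if m.any(): w=P[m].mean(0); print(lo,m.sum(),w.round(4),np.arctan2(w[2],-w[1]))
w=P[r<.02].mean(0);t=P[r>.1].mean(0);print("hub",w,"tip",t,np.arctan2(t[2]-w[2],w[1]-t[1]))
for n,c in(("scene",a),("top",b)):
    W=loc(cloud(c)); m=(abs(W[...,0])<.035)&(W[...,2]>.03)&(W[...,2]<.06)&(abs(W[...,1]+.122)<.02)
    print(n,m.sum(),np.median(W[m],0),W[m].max(0))
    m=(abs(W[...,0])<.06)&(W[...,2]<.03)&(W[...,2]>-.01)&(W[...,1]<.0)&(W[...,1]>-.115); p=W[m]; print("plate fit",np.polyfit(p[:,1],p[:,2],1))
for g in (0,.065): print(bar(g))
E
```

```text
[(array([246, 205,   9,   5,  31], dtype=int32), array([249.4516129 , 206.87096774])), (array([256, 205,  33,   6,  57], dtype=int32), array([276.03508772, 207.26315789]))]
r 0.1317988986873106
0.03 12 [-0.086  -0.0352  0.0276] 0.6637639115610922
0.06 10 [-0.086  -0.0604  0.0443] 0.6332527853747596
0.09 5 [-0.086  -0.0787  0.0576] 0.6316911404641115
0.1 22 [-0.086  -0.0946  0.0664] 0.6124377610124909
hub [-0.086      -0.00768835  0.00617635] tip [-0.086      -0.09759047  0.06940556] 0.6129451366214635
scene 125 [-0.00097568 -0.12706498  0.0473058 ] [ 0.03476979 -0.12087184  0.05026032]
plate fit [-0.0524171  0.0019325]
top 120 [ 0.00023342 -0.12330482  0.04613577] [ 0.03458237 -0.11869589  0.05077348]
plate fit [-0.05353037  0.00080062]
[ 0.4668304  -0.07210023  0.112     ]
[ 0.46657578 -0.06951039  0.12004326]
```

```bash
python3 -m crank '[[[0.48,-1.1,0],[0,0,1.1]],[[0.96,-2.2,0],[0,0,2.2]],[[1.44,-3.3,0],[0,0,3.3]],[[1.92,-4.4,0],[0,0,4.4]],[[2.4,-5.5,0],[0,0,5.46]]]' 1 20 && python3 -m crank '[[[0.48,-1.1,0],[0,0,0]],[[0.96,-2.2,0],[0,0,0]],[[1.44,-3.3,0],[0,0,0]],[[1.92,-4.4,0],[0,0,0]],[[2.4,-5.5,0],[0,0,0]]]' && python3 -m crank '[[[0.3,-0.7,0],[0,0,0]],[[0.45,-1.05,0],[0,0,0]],[[0.45,-1.05,-0.4],[0,0,0]],[[0.45,-1.05,-0.4],[0,0,0]],[[0.45,-1.05,-0.4],[0,0,0]]]'
python3 - <<'E'
from workcell import arm,capture
import pickle
from h import *
s=arm.observe(); print(s); c=capture("wrist"); b=capture("scene"); pickle.dump((s,c,b),open("v1.pkl","wb"))
print(c["T_tool_cam"].round(3),c["fx"])
cv2.imwrite("pics/w1.png",np.vstack([c["img"][...,::-1]])); x=b["img"][100:280,180:380,::-1]; cv2.imwrite("pics/s1.png",cv2.resize(x,None,fx=3.2,fy=3.2,interpolation=cv2.INTER_CUBIC))
E
```

```text
t: 0.72
tool_pos: [0.3328, 0.2575, 0.2385]
orientation: [0.67, 0.742, 0.0, 0.0]
contact_force: [0.8, -0.9, 0.7]
width: 0.0885
t: 1.35
tool_pos: [0.4529, -0.0177, 0.2387]
orientation: [0.672, 0.741, 0.0, 0.0]
contact_force: [0.9, 1.2, -0.2]
width: 0.0878
t: 1.98
tool_pos: [0.4751, -0.0675, 0.2191]
orientation: [0.671, 0.741, 0.0, -0.0]
contact_force: [0.1, -0.0, -0.0]
width: 0.0882
{'t': 1.975, 'joints': array([-3.89250125e-01, -1.65781631e-02,  1.86018868e+00,  1.62763531e-04,
        1.29804560e+00, -2.05887879e+00]), 'joint_velocities': array([ 0.00089473, -0.00907327, -0.00960863, -0.00078753, -0.00292756,
       -0.00207191]), 'effort': array([-1.79226520e-01, -3.18880749e+01, -3.28166342e+01, -5.29192609e-02,
        7.78343808e-02,  3.64753992e-03]), 'tool_pos': array([ 0.47507753, -0.06748921,  0.21909966]), 'orientation': array([ 6.71331552e-01,  7.41157163e-01,  6.29241956e-05, -5.64795022e-05]), 'contact_force': array([ 0.13290279, -0.04196209, -0.01190101]), 'moment': array([-0.04019432,  0.0099498 , -0.0175212 ]), 'width': 0.08816690685808264}
[[ 1.     0.     0.001 -0.001]
 [-0.     0.953  0.303 -0.077]
 [-0.001 -0.303  0.953 -0.146]
 [ 0.     0.     0.     1.   ]] 341.01437297761566
```

View pics/w1.png

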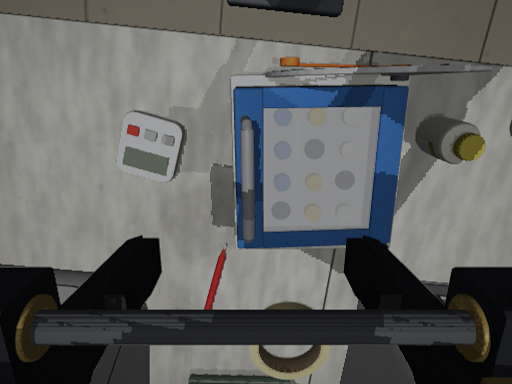

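View pics/s1.png

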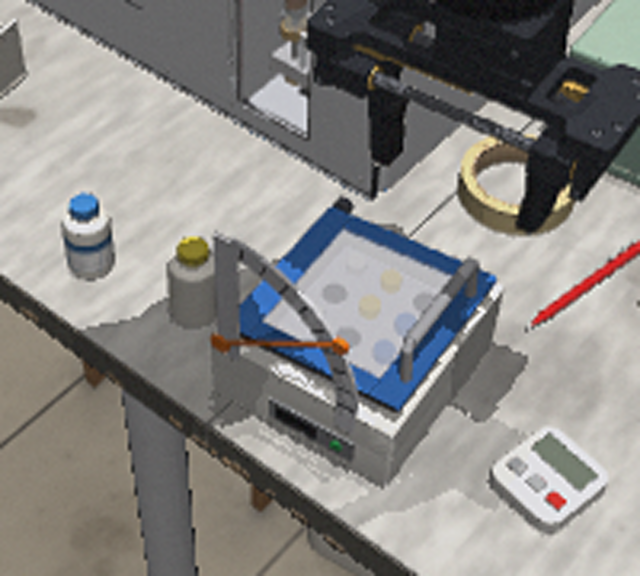

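The wrist view shows the bar at column 248, rows 118–240, and the pointer tip at (289,62). The scene crop shows the gripper's long side across the bar, with everything clear.

```bash
cat >> h.py <<'E'
def wpose(s,c):
    T=np.eye(4);T[:3,:3]=R.from_quat(s["orientation"]).as_matrix();T[:3,3]=s["tool_pos"]
    M=np.linalg.inv(T@c["T_tool_cam"]); d=dict(c); d["rvec"]=R.from_matrix(M[:3,:3]).as_rotvec(); d["tvec"]=M[:3,3]; return d
E
python3 - <<'E'
import pickle
from h import *
s,c,b=pickle.load(open("v1.pkl","rb")); c=wpose(s,c); W=loc(cloud(c))
# bar
m=(abs(W[...,0])<.034)&(W[...,2]>.03)&(W[...,2]<.06)&(abs(W[...,1]+.122)<.02)
print("bar",m.sum(),np.median(W[m],0),"top z",np.percentile(W[m][:,2],95),"fit y(x)",np.polyfit(W[m][:,0],W[m][:,1],1))
m=(abs(W[...,0])<.06)&(W[...,2]<.03)&(W[...,2]>-.01)&(W[...,1]<.0)&(W[...,1]>-.11);p=W[m];print("plate",np.polyfit(p[:,1],p[:,2],1))
H=hsv(c);m=cv2.inRange(H,(100,140,60),(125,255,255));m[:80]=0;m[260:]=0
q=cv2.inRange(H,(4,120,80),(20,255,255));q[90:]=0;q[:40]=0
p=W[q>0];p=p[np.all(abs(p)<.2,1)];print("ptr",len(p),np.percentile(p,[2,25,50,75,98],axis=0).round(4),"slope",np.arctan(-np.polyfit(p[:,1],p[:,2],1)[0]))
# tip triangulation
v,u=np.nonzero(q);k=u<u.min()+15;tw=(u[k].mean(),v[k].mean())
Q=cv2.inRange(hsv(b),(4,110,70),(20,255,255));Q[:,:240]=0;Q[:,300:]=0;Q[:195]=0;Q[220:]=0
v,u=np.nonzero(Q);k=u>=u.max()-5;ts=((u[k].min()+u[k].max())/2,v[k].mean());print(tw,ts)
o1,d1=ray(c,*tw);o2,d2=ray(b,*ts)
l=np.linalg.lstsq(np.stack([d1,-d2],1),o2-o1,rcond=None)[0];A=o1+l[0]*d1;B=o2+l[1]*d2
t=loc((A+B)/2);print("tip",loc(A),loc(B),np.hypot(t[1],t[2]),np.arctan2(t[2],-t[1]))
E
```

```text
bar 1191 [-0.00202864 -0.1252663   0.04750556] top z 0.049021625907411326 fit y(x) [ 0.01301929 -0.12547963]
plate [-0.05123366  0.00204941]
ptr 338 [[-0.0829 -0.1048  0.0065]
 [-0.0811 -0.0995  0.0469]
 [-0.0802 -0.0892  0.0618]
 [-0.0795 -0.0689  0.0705]
 [-0.0788 -0.0078  0.0729]] slope 0.6283559084617871
(np.float64(287.1186440677966), np.float64(61.5)) (np.float64(285.5), np.float64(207.66666666666666))
tip [-0.08110557 -0.10078801  0.06542906] [-0.08196311 -0.09863392  0.06568481] 0.11933141950158901 0.5816084172349802
```

```bash
python3 -m crank '[[[0,-0.06,-0.7],[0,0,0]],[[0,-0.06,-1.4],[0,0,0]],[[0,-0.06,-2.0],[0,0,0]],[[0,-0.06,-2.36],[0,0,0]],[[0,-0.06,-2.36],[0,0,0]]]' 1 30 && python3 -m crank '[[[0,0,0],[0,0,0]],[[0,0,0],[0,0,0]],[[0,0,0],[0,0,0]],[[0,0,0],[0,0,0]],[[0,0,0],[0,0,0]]]' 0 30 && python3 -m crank '[[[0,0,0],[0,0,0]],[[0,0,0],[0,0,0]],[[0,0,0],[0,0,0]],[[0,0,0],[0,0,0]],[[0,0,0],[0,0,0]]]'
python3 - <<'E'
from workcell import arm,capture
import pickle
from h import *
s=arm.observe(); print(loc(s["tool_pos"])+[0,0,.0187], s["contact_force"],s["moment"]); c=capture("wrist"); b=capture("scene"); pickle.dump((s,c,b),open("v2.pkl","wb"))
x=cv2.resize(b["img"][120:270,200:350,::-1],(480,480),interpolation=cv2.INTER_CUBIC); cv2.imwrite("pics/s2.png",x)
E
```

```text
t: 2.7
tool_pos: [0.4744, -0.0706, 0.1]
orientation: [0.672, 0.741, -0.0, -0.001]
contact_force: [0.1, -0.1, 0.1]
width: 0.0879
t: 3.32
tool_pos: [0.4752, -0.0713, 0.1008]
orientation: [0.672, 0.741, 0.0, 0.0]
contact_force: [-0.0, 0.2, 0.1]
width: 0.04
t: 3.95
tool_pos: [0.4751, -0.0711, 0.1006]
orientation: [0.672, 0.741, 0.0, -0.0]
contact_force: [0.1, 1.5, -0.4]
width: 0.0083
[ 0.00830054 -0.12483629  0.04333684] [ 0.13264827  1.51284362 -0.37270589] [ 0.20647625 -0.01606511  0.06025542]
```

View pics/s2.png

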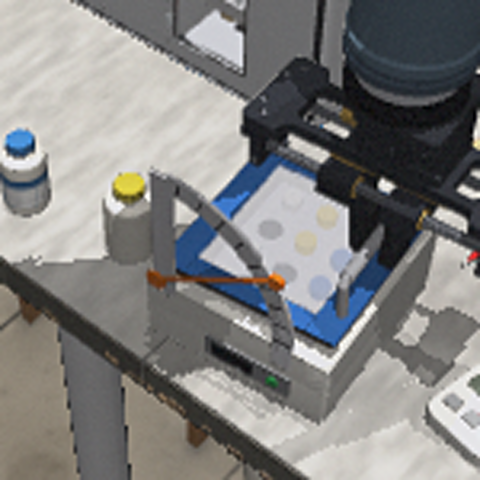

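The picture shows the fingers closed on the bar (width 8 mm), with the pointer untouched. I'll push the flap home next.

```bash
python3 -m crank '[[[0,0,-0.06],[0,0,0]],[[0,0,-0.12],[0,0,0]],[[0,0,-0.18],[0,0,0]],[[0,0,-0.24],[0,0,0]],[[0,0,-0.24],[0,0,0]]]' && python3 -m crank '[[[0,0,0],[0,0,0]],[[0,0,0],[0,0,0]],[[0,0,0],[0,0,0]],[[0,0,0],[0,0,0]],[[0,0,0],[0,0,0]]]'
```

```text
t: 4.68
tool_pos: [0.4764, -0.0734, 0.0915]
orientation: [0.672, 0.741, -0.001, 0.002]
contact_force: [-9.4, -5.6, 23.0]
width: 0.008
t: 5.3
tool_pos: [0.4764, -0.0734, 0.0915]
orientation: [0.672, 0.741, -0.001, 0.002]
contact_force: [-9.8, -5.3, 22.2]
width: 0.0082
```

```bash
python3 - <<'E'
from workcell import arm,capture
from h import *
s=arm.observe(); c=wpose(s,capture("wrist"));t=capture("scene")
for c in(c,t):
    W=loc(cloud(c));m=(W[...,0]>-.06)&(W[...,0]<-.03)&(W[...,2]<.03)&(W[...,2]>-.01)&(W[...,1]<.0)&(W[...,1]>-.1);p=W[m];print("plate",len(p),np.polyfit(p[:,1],p[:,2],1))
g=s["tool_pos"]
for a in (.1,.2,.3,.4,.5,.61): print(a,((bar(a)-bar(0))/.05).round(2))
E
```

```text
plate 12700 [0.00653739 0.0022466 ]
plate 306 [0.01301422 0.00247405]
0.1 [-0.01  0.08  0.25]
0.2 [-0.02  0.19  0.48]
0.3 [-0.03  0.32  0.71]
0.4 [-0.05  0.48  0.92]
0.5 [-0.06  0.65  1.11]
0.61 [-0.08  0.86  1.3 ]
```

The plate slope went from -0.051 to about 0, so the flap is home. Now I'll swing it up along the arc.

```bash
python3 -m crank '[[[0,0,0.05],[0,0,0]],[[0,0.04,0.17],[0,0,0]],[[-0.01,0.08,0.3],[0,0,0]],[[-0.01,0.13,0.42],[0,0,0]],[[-0.02,0.19,0.53],[0,0,0]]]' && python3 -m crank '[[[0,0.06,0.11],[0,0,0]],[[-0.01,0.13,0.23],[0,0,0]],[[-0.02,0.21,0.34],[0,0,0]],[[-0.03,0.29,0.44],[0,0,0]],[[-0.03,0.29,0.44],[0,0,0]]]'
cat > m.py <<'E'
from workcell import arm,capture
from h import *
s=arm.observe(); g=loc(s["tool_pos"])+[0,0,.0187]; print("grasp",g,"angle",np.arctan2(g[2],-g[1])-np.arctan2(.036,.125),"r",np.hypot(g[1],g[2]),"expect",np.hypot(.125,.036))
t=capture("scene");w=wpose(s,capture("wrist"))
import pickle;pickle.dump((s,w,t),open("v3.pkl","wb"))
for c in(w,t):
    W=loc(cloud(c));H=hsv(c);q=cv2.inRange(H,(100,140,50),(125,255,255))>0
    m=q&(abs(W[...,0])<.075)&(W[...,2]<.13)&(W[...,2]>-.01)&(W[...,1]<.01)&(W[...,1]>-.14);p=W[m];print("plate",len(p),np.arctan(-np.polyfit(p[:,1],p[:,2],1)[0]))
x=cv2.resize(t["img"][120:270,200:350,::-1],(560,560),interpolation=cv2.INTER_CUBIC); cv2.imwrite("pics/s%d.png"%(s["t"]*100),x);print(s["t"])
E
python3 m.py
```

```text
t: 6.02
tool_pos: [0.4751, -0.0636, 0.1159]
orientation: [0.672, 0.741, -0.001, 0.002]
contact_force: [1.8, -7.0, -0.1]
width: 0.008
t: 6.65
tool_pos: [0.4734, -0.0481, 0.1379]
orientation: [0.672, 0.741, -0.0, 0.001]
contact_force: [1.1, -6.6, 2.1]
width: 0.0075
grasp [ 0.00888977 -0.10178225  0.08061704] angle 0.38946544086156315 r 0.12984118914475845 expect 0.130080744155313
plate 15193 0.41532247885057283
plate 698 0.41419534502191035
6.65
```

```bash
python3 -m crank '[[[0,0.08,0.09],[0,0,0]],[[-0.01,0.17,0.18],[0,0,0]],[[-0.02,0.27,0.28],[0,0,0]],[[-0.03,0.37,0.37],[0,0,0]],[[-0.03,0.37,0.37],[0,0,0]]]' && python3 -m crank '[[[0,0,0],[0,0,0]],[[0,0,0],[0,0,0]],[[0,0,0],[0,0,0]],[[0,0,0],[0,0,0]],[[0,0,0],[0,0,0]]]'; python3 m.py; cp pics/s7*.png pics/s8*.png pics/f.png 2>/dev/null; ls pics
python3 - <<'E'
import pickle
from h import *
s,w,t=pickle.load(open("v3.pkl","rb"))
W=loc(cloud(w));q=cv2.inRange(hsv(w),(4,120,80),(20,255,255))>0
m=q&(abs(W[...,0]+.08)<.015)&(W[...,1]<.02)&(W[...,1]>-.13);p=W[m]
if len(p)>20: print("ptr depth slope",len(p),np.arctan(-np.polyfit(p[:,1],p[:,2],1)[0]),p.min(0),p.max(0))
E
```

```text
t: 7.38
tool_pos: [0.4712, -0.0284, 0.1559]
orientation: [0.672, 0.741, 0.0, 0.0]
contact_force: [-0.1, -3.2, 0.6]
width: 0.0077
t: 8.0
tool_pos: [0.4712, -0.0287, 0.1557]
orientation: [0.672, 0.741, 0.0, 0.0]
contact_force: [2.2, -2.6, 0.0]
width: 0.0073
grasp [ 0.00856348 -0.08227997  0.09835185] angle 0.5937287713319337 r 0.128230570624532 expect 0.130080744155313
plate 14253 0.6234263743730846
plate 572 0.6168271246127446
8.0
s1.png
s2.png
s665.png
s800.png
scene0.png
scene0c.png
top0.png
top0c.png
w1.png
ptr depth slope 578 0.5748340093739143 [-0.08327274 -0.10541067  0.03664027] [-0.0687953  -0.05435153  0.22544649]
```

```bash
python3 - <<'E'
import pickle
from h import *
s,w,t=pickle.load(open("v3.pkl","rb"))
W=loc(cloud(w));q=cv2.inRange(hsv(w),(4,120,80),(20,255,255))>0
m=q&(abs(W[...,0]+.08)<.007)&(W[...,1]<.02)&(W[...,1]>-.13)&(W[...,2]<.09);p=W[m].astype(np.float32)
l=cv2.fitLine(p[:,1:],cv2.DIST_HUBER,0,.01,.01).ravel();print(len(p),np.arctan(-l[1]/l[0]),l,p.min(0),p.max(0))
# scene: pointer axis and flap front edge by ray/plane, slopes only
Q=cv2.inRange(hsv(t),(4,110,70),(20,255,255));Q[:,:240]=0;Q[:,300:]=0;Q[:190]=0;Q[220:]=0
v,u=np.nonzero(Q);P=np.array([loc(hit(t,x,y,ex,ex@Hg-.082)) for x,y in zip(u,v)],np.float32)
l=cv2.fitLine(P[:,1:],cv2.DIST_HUBER,0,.01,.01).ravel();print("scene ptr",len(P),np.arctan(-l[1]/l[0]),l)
E
```

```text
576 0.6653059 [ 0.78672796 -0.61729985 -0.08880565  0.06194911] [-0.08327274 -0.10541067  0.03664027] [-0.07719105 -0.05435153  0.08957613]
scene ptr 101 0.6168779 [ 0.81568855 -0.57849133 -0.03990925  0.02539261]
```

View pics/s800.png

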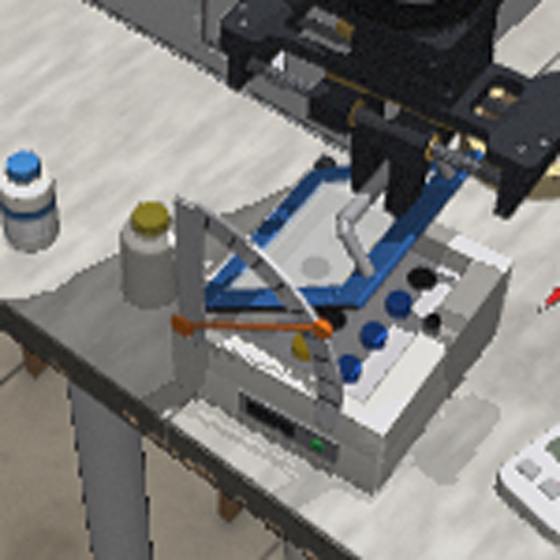

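The picture shows the flap's front line, (205,305) to (360,307), almost parallel to the pointer, (183,323) to (322,328). The bar is still in the fingers.

```bash
python3 -c "
from workcell import arm
print(arm.observe()['contact_force']);print(arm.job_done())"
```

```text
[ 2.03731564 -2.06572986 -0.18222272]
the job is handed in; nothing more can be done
None
```

I pushed the flap home, raised it to the orange pointer's angle, and handed the job in at about 8 s with the fingers still gripping the bar. No verdict is reported.

- **Pushed home:** I held the bar and pushed down with about 22 N for roughly 0.6 s. The depth fit of the flap went from 0.05 rad to about 0 (within 0.015), so it was on its stop.
- **Raised to the pointer:** The depth fits put the flap at 0.617 and 0.623 rad, and the gripper's position puts it at 0.594 rad. The pointer is about 0.615 rad from the scene camera. In the last picture the flap's front edge and the pointer are parallel to about 0.02 rad, inside the 0.07 rad allowed.
- **Steadiness:** The arm stood still for the last 0.6 s, with its position changing by under 0.5 mm. The fingers were closed on the bar (7 mm width, 30 N grip).
- **Checks that disagreed:** Other readings of the pointer ranged from 0.58 rad (tip position from two views) to 0.665 rad (wrist depth with only part of the pointer in view). An earlier wrist depth fit gave 0.628 rad. I relied on the scene camera and the parallel lines. Against the scene-camera flap fit (0.617 rad), even these extremes differ by under 0.05 rad.
- **Surroundings:** The bottles and pointer look unmoved in the last picture, and so does the visible part of the timer. I did not re-measure their positions.

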